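# Clamp a sensor housing in a twin-screw press, keeping the beam level

## Robot

A 6-joint arm with a two-finger parallel gripper is mounted at the origin on the work surface. World frame = base frame: x ahead of the robot, y to its left, z up, the work surface at z = 0. Lengths are in m, angles in rad, forces in N, time in s.
With the tool pointing down it reaches from about 0.375 to 0.9 m from the base axis. Payload 3.1 kg.
Tool frame: the origin (TCP) lies at the very end of the fingers, on their centre line; the grasp point (between the pads) lies 19 mm behind it (manip.pinch_z is the distance from the TCP to the grasp point, in m); z points along the fingers, y is the direction in which the jaws open and shut (so a half turn about z gives the same grasp; the last joint's range is limited). The gripper opens to 85 mm and grips with 20 to 120 N. Pads are 22 mm wide; open, the fingers measure 114 mm over their backs; the gripper's body (76 mm by 85 mm) begins 54 mm behind the grasp point. The pads swing forward as they close: fully open they stand 13 mm farther back than shut.
Start: joints at [-1.288, 0.527, 1.433, -0, 1.181, -0.178], TCP at [0.278, -0.559, 0.231] pointing down, gripper open.
Joint ranges: [-3.08, 3.08], [-0.75, 2.2], [0.22, 2.44], [-1.43, 4.57], [0, 2.65], [-2.85, 2.85]. Speed limits (rad/s): [2.79, 2.79, 3.14, 3.14, 3.14, 3.14].

## Interface

Orientations are given as a unit quaternion [x, y, z, w].
In Python, from station import manip gives the robot as it stands.
- The arm moves only by the tool drive_tool, never from a script. Its argument "increments" is a list of rows, each a list of 7 numbers: the closure in counts, from 0 (fully open) to 255 (shut), then the shift along the tool's x, y, z in cm, then the turn, a rotation vector about the tool's x, y, z in rad. A call has 1 to 20 rows; each row is the pose to reach, as a shift and turn from the pose commanded when the call began, along the tool's axes at that moment; what a row does not reach only later rows make up. A row lasts 1/10 s, in which the tool goes at most 50 mm and 8.59 degrees, less where a joint would pass 70% of its speed; a pose out of reach is approached as far as the arm can. A call with a gripper value outside its range is refused whole. The fingers move at their own pace and stop on an object; "force" is the grip in N (left out, the last holds). Time passes only in rows, so rows that repeat a pose let the fingers close. It gives the time, the measured TCP pose, the force and the opening at its end, in the units of the state.
- manip.sense(): the state, without advancing time (a new reading comes with each control period).
- manip.snapshot(name): name is "scene" or "side" or "wrist"; returns the picture (480x640x3 uint8, red, green, blue); there is no depth.
- manip.camera_model(name): a dict with "mtx" (3x3 intrinsics, pixels), "cam_to_world" (4x4, takes a point from camera to world coordinates). Camera axes: x right, y down, z forward; pixel columns grow to the right and rows downward; lengths in m; the calibration is good to about 2 mm. A picture is of the moment at which its call begins: read the wrist's pose just before it. camera_model takes no time and is no camera call; for the wrist camera it gives the pose at the moment of the call.
- manip.sign_off(): hands the job in, once; it reports no verdict.
The state is a dict: "t": time; "q": joint angles; "qd": joint speeds; "tau": joint torques, N m; "tcp_pos": TCP position; "tool_rot": TCP orientation; "force": force on the tool from outside, world axes, zero at the start; "ft_torque": the same for the moment, N m; "finger_gap": opening from 0.0 (shut) to 1.0 (fully open).
Only numpy, scipy, OpenCV 4.12 (cv2) and the standard library are available. Lean on these libraries where they do the work, as an engineer would, in place of code of your own. Each camera call takes 0.05 s, during which the arm holds its last target. There are 200 camera calls.

## Task

Slide the loose aluminium housing along the bed of the little press until it sits fully home against the red stop, without ramming it. Then wind the blue beam down with the two knobs, alternately and in small turns so that it stays nearly level and never leans more than about one and a half degrees, until both rubber feet press on the housing firmly but gently, with about 40 N each; stop turning there, as too much cracks the ceramic cover. Let go and leave the other things on the bench alone.

Things in the scene. Friction and masses are not known exactly. Their poses are not given: they have to be found in the camera images.
- press: Twin-screw bench press fixed to the bench. Origin: middle of its underside below the beam; x points from the open (robot) side to the red stop, y to its left, z up. Base 230 (x -155..75) x 250 x 20 mm. On it lies a dark packer (the bed) of unknown thickness: bed top between z 25 and 29. Side rails, tops at z 42, inner faces at y +-57.5, x -140..40. Screws at x 0, y +-90.
- stop (a point): Middle of the red stop's face, at x = 40 mm in the press frame, z 36; stop 135 wide, top at z 44. The housing's back face must end flat against it.
- housing_front (a point): Centre of the front face (robot side) of the housing, 12 mm above the bed: the place to push. Housing: aluminium block 120 long (x) x 110 wide x 24 high with a white ceramic top, 0.35 to 0.7 kg, sliding on the bed between the rails (2.5 mm play a side). Three dark sockets in this face. Starts 30 to 55 mm short of the stop; when home this face is at x = -80 mm in the press frame, in front of the beam.
- housing_back (a point): Centre of the back face of the housing, 120 mm behind housing_front; touches the stop when home.
- housing: The housing itself: origin in the middle of its underside, on the bed; x towards the stop. Its top is 24 mm above the origin.
- left_grip (a point): Middle of the red wing of the left knob, on its screw's vertical axis, 145 mm above the bench, 90 mm from the middle of the press on its +y side. Wing: 54 long along this point's own x, 14 thick (y), 30 high (z 130..160), over a 40 mm round collar with its top at z 130. Starts up to 0.6 rad either way from the press x. It is the highest part of the press; 60 mm around it is free at that height.
- right_grip (a point): Middle of the yellow wing of the right knob, on its screw's vertical axis, 145 mm above the bench, 90 mm from the middle of the press on its -y side. Wing: 54 long along this point's own x, 14 thick (y), 30 high (z 130..160), over a 40 mm round collar with its top at z 130. Starts up to 0.6 rad either way from the press x. It is the highest part of the press; 60 mm around it is free at that height.
- knob_left (a joint): Turn of the left screw, rad, 0 at the start, to 6; grows clockwise seen from above, which lowers the left end of the beam 4.0 mm per rad. Stays where it is left. Turning it takes 0.27 N m to turn free plus 0.004 N m per N that the screw carries, so the torque on the gripper tells the load: 40 N on both feet needs 0.16 N m more than turning free. While stopped, friction may hold any torque between.
- knob_right (a joint): Turn of the right screw, rad: same, for the right (-y) end of the beam. The beam leans 0.022 rad per rad of difference between the two joints (equal = level); over 0.03 rad (1.35 rad of difference) it jams, which is a failure.
- beam_mid (a point): Middle of the blue cross beam, 36 x 215 x 25 mm, carried by a nut on each screw, 180 mm apart; 86 mm above the bench at the start, lower by 2 mm for each rad of either knob. Axes as the press when level.
- left_foot: Steel foot sleeve, 22 mm across, fixed under the beam 40 mm left (+y) of its middle; origin at its lower rim, 66 mm above the bench at the start. Its sprung black rubber pad, 20 mm across, ends 8 to 10 mm below the rim (each foot differs, unseen), 3 to 9 mm over the housing at the start. Spring 40 N per mm: both knobs together give about 150 N per rad. Wanted 40 N (20 to 60); over 80 cracks the cover.
- right_foot: The same foot 40 mm right (-y) of the beam's middle. Turning one knob moves the foot on its side by 72 % of that screw's travel and the far foot by 28 %; a screw carries 72 % of the force on its own side's foot and 28 % of the other's. Equal torque at both knobs means equal feet, even if the beam then leans by up to 0.02 rad.
- parts_bin: Bystander, leave alone: blue open parts bin, 120 x 90 x 50 mm.
- wash_bottle: Bystander, leave alone: white bottle, red cap, 44 across, 110 tall.
- tape_roll: Bystander, leave alone: yellow ring, 80 across, 24 high.
- driver: Bystander, leave alone: orange screwdriver lying flat.
- spanner: Bystander, leave alone: steel spanner lying flat.
- gauge_weight: Bystander, leave alone: brass cylinder, 44 across, 40 high.
- carton: Bystander, leave alone: cardboard carton, 100 x 70 x 50 mm.
There are look-alikes about, which are no part of the job. There is more than one size of the housing; the job needs the smaller.

How it is judged:
By the outcome, as a careful person would: the job done as asked, in the order asked, and still so for the second after the job is handed in, with the robot touching nothing.
It also fails if it takes over 72 s, if anything falls off the work surface, if the arm or the gripper's body presses on something with over 40 N, if the wrist force passes 120 N, or if a joint passes its speed limit or range.

## Working session

There is one attempt and no reset: what is moved stays moved. The work goes in short steps, Python scripts to look and compute and a tool call to move; the robot and the scene stay as the last step left them, time stands still between calls to the robot, and variables do not carry over. Pictures are saved under pics/ and viewed, about 8 in all and at most 12, crops included, and the job is handed in when it is done.

Besides the shell and the picture viewer there is one more tool, called after "Emit:" by a JSON object that holds its "op" and its "data". drive_tool: Moves the arm, as the interface text tells. Its arguments: {"type":"object","properties":{"increments":{"type":"array","items":{"type":"array","items":{"type":"number"}}},"force":{"type":"number"}},"required":["increments"]}

```bash
mkdir -p pics; ls; python3 - <<'E'
from station import manip
import cv2,numpy as np
for n in("scene","side"):
    im=manip.snapshot(n); cv2.imwrite(f"pics/{n}0.png",im[:,:,::-1])
    c=manip.camera_model(n); print(n,np.round(c["mtx"],1).tolist(),np.round(c["cam_to_world"],3).tolist())
s=manip.sense();print(s)
E
```

```text
pics
scene [[460.8, 0.0, 323.0], [0.0, 460.8, 240.4], [0.0, 0.0, 1.0]] [[0.685, 0.614, -0.391, 0.962], [0.728, -0.589, 0.351, -0.427], [-0.015, -0.526, -0.851, 1.167], [0.0, 0.0, 0.0, 1.0]]
side [[455.8, 0.0, 311.4], [0.0, 455.8, 244.7], [0.0, 0.0, 1.0]] [[-0.86, -0.335, 0.385, 0.061], [-0.511, 0.555, -0.657, 0.768], [0.006, -0.761, -0.649, 0.85], [0.0, 0.0, 0.0, 1.0]]
{'t': 0.1, 'q': array([-1.28747845e+00,  5.28371571e-01,  1.43377503e+00,  2.72618799e-05,
        1.18143872e+00, -1.78528185e-01]), 'qd': array([-1.40022142e-03, -1.91295277e-03, -2.77031196e-03, -7.84496850e-05,
        2.93648420e-04,  1.46831309e-04]), 'tau': array([ 4.25484095e-04, -4.43304312e+01, -1.78586662e+01, -1.83178704e-04,
        3.87972454e-03, -1.05037165e-05]), 'tcp_pos': array([ 0.27833288, -0.55887389,  0.23043222]), 'tool_rot': array([ 9.73456253e-01,  2.28870989e-01, -3.95904939e-05, -9.95624101e-04]), 'force': array([ 0.67603706, -0.00168726, -0.13386314]), 'ft_torque': array([-0.01487423, -0.04580025,  0.01556909]), 'finger_gap': 0.9965376302394604}
```

View pics/scene0.png

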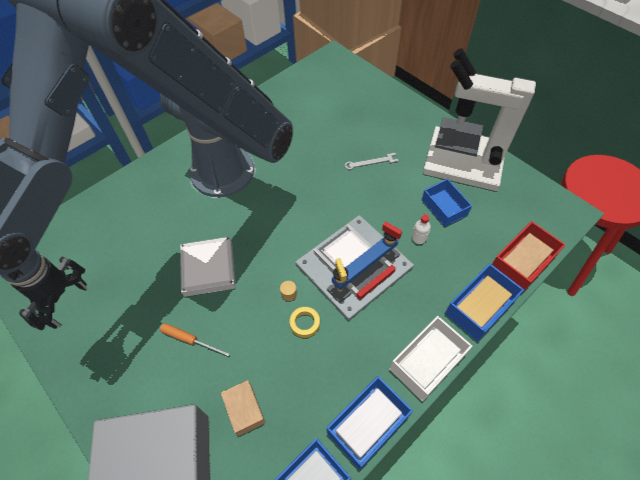

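View pics/side0.png

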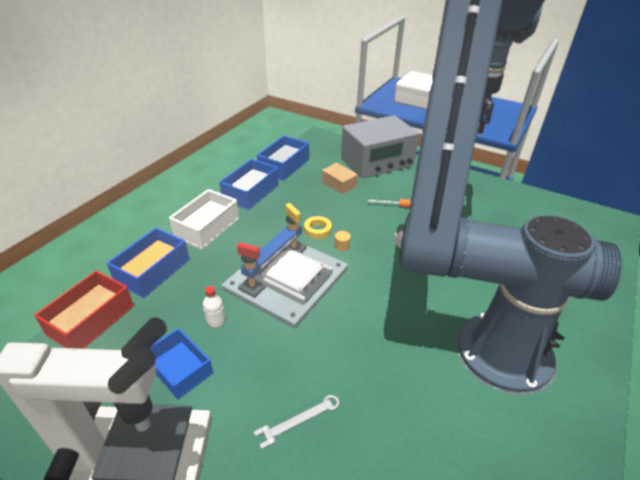

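The press is at (355,265) in the scene view and (285,270) in the side view, with the white-topped housing on its bed. Possible mix-ups are the larger white-topped housing at scene (207,265), the bins with white contents at (432,357) and (370,422), and for the yellow wing the tape roll at (305,322). I choose the block inside the press and check it in enlarged crops.

```bash
python3 - <<'E'
import cv2
a=cv2.imread("pics/scene0.png")[205:325,285:425]
b=cv2.imread("pics/side0.png")[190:330,215:355]
a=cv2.resize(a,None,fx=5,fy=5,interpolation=cv2.INTER_CUBIC);b=cv2.resize(b,None,fx=4,fy=4,interpolation=cv2.INTER_CUBIC)
cv2.imwrite("pics/a.png",a);cv2.imwrite("pics/b.png",b)
E
```

```text
(no output)
```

View pics/a.png

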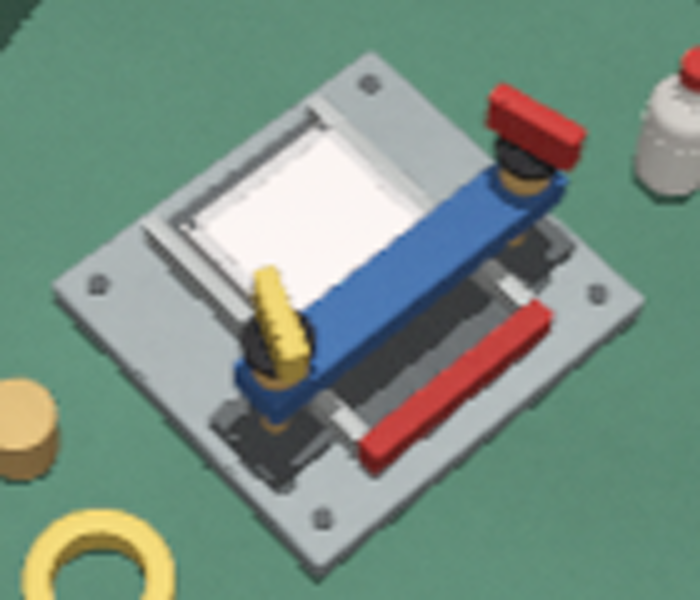

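View pics/b.png

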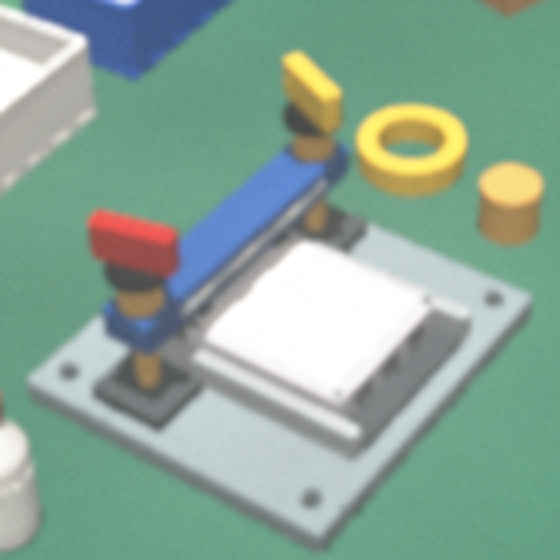

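```bash
cat >h.py <<'E'
from station import manip
import numpy as np
from scipy.optimize import least_squares
from scipy.spatial.transform import Rotation as R
def proj(n,P,c=None):
    c=c or manip.camera_model(n);T=np.linalg.inv(c["cam_to_world"]);p=T[:3,:3]@P+T[:3,3];q=c["mtx"]@p;return q[:2]/q[2]
def ray(n,uv,z,c=None):
    c=c or manip.camera_model(n);T=c["cam_to_world"];d=T[:3,:3]@np.linalg.solve(c["mtx"],[*uv,1]);o=T[:3,3];return o+d*(z-o[2])/d[2]
def A(p): return (285+(p[0]+.5)/5-.5,205+(p[1]+.5)/5-.5)
def B(p): return (215+(p[0]+.5)/4-.5,190+(p[1]+.5)/4-.5)
def W(v,P): c,s=np.cos(v[2]),np.sin(v[2]);return np.array([v[0]+c*P[0]-s*P[1],v[1]+s*P[0]+c*P[1],P[2]])
def L(v,P): c,s=np.cos(v[2]),np.sin(v[2]);d=P[:2]-v[:2];return np.array([c*d[0]+s*d[1],-s*d[0]+c*d[1],P[2]])
E
python3 - <<'E'
from h import *
ob=[("scene",A((370,52)),(-155,125,20)),("scene",A((53,285)),(-155,-125,20)),("scene",A((318,567)),(75,-125,20)),("scene",A((645,298)),(75,125,20)),
("side",B((530,297)),(-155,-125,20)),("side",B((320,538)),(-155,125,20)),("side",B((30,380)),(75,125,20))]
f=lambda v:np.concatenate([proj(n,W(v,np.array(P)/1e3))-uv for n,uv,P in ob])
p0=ray("scene",A((350,300)),.02);
best=min((least_squares(f,[p0[0],p0[1],y]) for y in np.arange(-3,3.2,.7)),key=lambda r:r.cost)
v=best.x;print(v,np.round(best.fun,1))
for nm,g,uv,z in[("hfr","scene",A((187,225)),.051),("hfl","scene",A((325,128)),.051),("hfl","side",B((347,402)),.051),("hfr","side",B((432,298)),.051),
 ("redA","scene",A((494,92)),.16),("redB","scene",A((582,136)),.16),("yelA","scene",A((264,270)),.16),("yelB","scene",A((296,354)),.16),
 ("redA","side",B((94,214)),.16),("redB","side",B((178,240)),.16),("yelA","side",B((290,55)),.16),("yelB","side",B((338,97)),.16)]:
    print(nm,g,np.round(L(v,ray(g,uv,z))*1e3,1))
print("front",W(v,np.array([-.17,0,.04])),"knobs",W(v,np.array([0,.09,.145])),W(v,np.array([0,-.09,.145])), R.from_quat(manip.sense()["tool_rot"]).as_matrix().round(3).tolist())
E
```

```text
[ 0.58977147  0.05830391 -0.05017419] [ 0.6 -1.2 -0.5 -0.6  0.7  0.4  1.  -0.   1.7 -0.8  0.6 -0.7 -0.9 -0.5]
hfr scene [-118.5  -53.4   51. ]
hfl scene [-115.9   48.8   51. ]
hfl side [-123.3   53.1   51. ]
hfr side [-116.2  -53.6   51. ]
redA scene [-24.5  80.6 160. ]
redB scene [ 25.   95.8 160. ]
yelA scene [-23.  -81.4 160. ]
yelB scene [  22.8 -100.8  160. ]
redA side [ 25.4  96.5 160. ]
redB side [-29.8  87.2 160. ]
yelA side [ 24.7 -97.8 160. ]
yelB side [-27.4 -77.6 160. ]
front [0.41998541 0.06682994 0.04      ] knobs [0.59428525 0.14819065 0.145     ] [ 0.58525769 -0.03158283  0.145     ] [[0.895, 0.446, -0.001], [0.446, -0.895, 0.002], [0.0, -0.002, -1.0]]
```

```bash
cat >>h.py <<'E'
V=np.array([.5898,.0583,-.0502])
def inc(P,yaw,v=V):
    "press-frame target (mm) and press-relative yaw of tool x -> shift cm, turn about tool axes"
    s=manip.sense();Rt=R.from_quat(s["tool_rot"]);w=W(v,np.array(P)/1e3)
    T=R.from_euler('z',yaw+v[2])*R.from_euler('x',np.pi)
    print("shift",np.round(Rt.inv().apply(w-s["tcp_pos"])*100,2),"turn",np.round((Rt.inv()*T).as_rotvec(),3),"world",w.round(3))
def st(v=V):
    s=manip.sense();Rt=R.from_quat(s["tool_rot"]).as_matrix()
    print("t",round(s["t"],2),"press",np.round(L(v,s["tcp_pos"])*1e3,1),"yaw",round(np.arctan2(Rt[1,0],Rt[0,0])-v[2],3),"F",s["force"].round(2),"M",s["ft_torque"].round(3),"gap",round(s["finger_gap"],3),"q6",s["q"][5].round(3))
E
python3 -c "
from h import *
st();inc((-145,0,170),np.pi)"
```

```text
t 0.1 press [-280.1 -632.   230.4] yaw 0.512 F [ 0.68 -0.   -0.13] M [-0.015 -0.046  0.016] gap 0.997 q6 -0.179
shift [ 42.74 -48.47   6.15] turn [-0.    -0.003 -2.63 ] world [0.445 0.066 0.17 ]
```

Emit:
{"op": "drive_tool", "data": {"increments": [[255, 4, -4.5, 0.5, 0, 0, -0.15], [255, 8, -9, 1, 0, 0, -0.3], [255, 12, -13, 1.5, 0, 0, -0.45], [255, 15.5, -17.5, 2, 0, 0, -0.6], [255, 19, -21.5, 2.5, 0, 0, -0.75], [255, 22.5, -25.5, 3, 0, 0, -0.9], [255, 26, -29.5, 3.5, 0, 0, -1.05], [255, 29.5, -33.5, 4, 0, 0, -1.2], [255, 33, -37, 4.5, 0, 0, -1.35], [255, 36, -40.5, 5, 0, 0, -1.5], [255, 38.5, -43.5, 5.5, 0, 0, -1.65], [255, 40.5, -46, 6, 0, 0, -1.8], [255, 42, -47.7, 6.1, 0, 0, -1.95], [255, 42.7, -48.5, 6.1, 0, 0, -2.1], [255, 42.7, -48.5, 6.1, 0, 0, -2.25], [255, 42.7, -48.5, 6.1, 0, 0, -2.4], [255, 42.7, -48.5, 6.1, 0, 0, -2.52], [255, 42.7, -48.5, 6.1, 0, 0, -2.63], [255, 42.7, -48.5, 6.1, 0, 0, -2.63]]}}

```text
t: 2.0
tcp_pos: [0.4445, 0.065, 0.1701]
tool_rot: [0.025, 1.0, 0.0, -0.0]
force: [0.0, -0.7, 0.1]
finger_gap: -0.002
```

```bash
python3 - <<'E'
from h import *
import cv2,pickle
c=manip.camera_model("wrist");im=manip.snapshot("wrist");cv2.imwrite("pics/w1.png",im[:,:,::-1]);pickle.dump(c,open("w1.pkl","wb"))
st();inc((-145,0,36),np.pi)
E
```

```text
t 2.05 press [-145.5   -0.6  170.2] yaw 3.14 F [ 0.31  0.11 -0.35] M [0.012 0.011 0.012] gap 0.002 q6 -1.623
shift [-0.05  0.06 13.42] turn [ 0.    -0.001 -0.002] world [0.445 0.066 0.036]
```

View pics/w1.png

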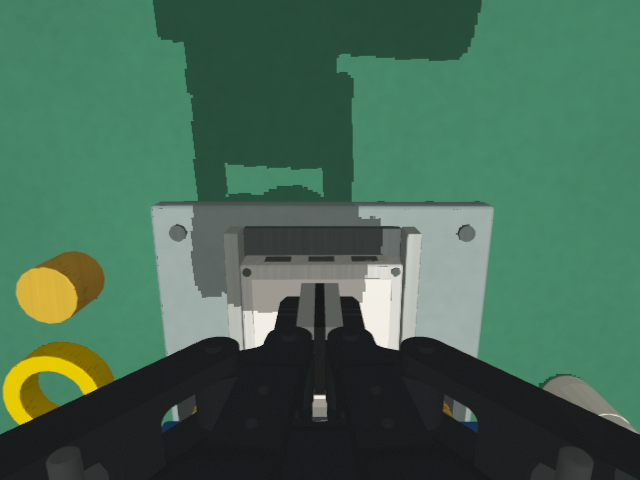

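The wrist view shows the press front edge from (152,204) to (493,204), the rail ends at row ~231, and the housing's front top edge at row ~266 between columns 243 and 401. The three dark sockets are at (278..365, 258).

```bash
python3 - <<'E'
from h import *
import pickle
c=pickle.load(open("w1.pkl","rb"))
for nm,uv,z in[("baseL",(493,205),.02),("baseR",(152,206),.02),("hfL",(401,266),.051),("hfR",(243,266),.051),("hfbotL",(398,254),.027),("railR",(226,230),.042),("railL",(421,230),.042),("hb",(322,254),.027)]:
    print(nm,np.round(L(V,ray("w",uv,z,c))*1e3,1))
E
```

```text
baseL [-155.3  125.1   20. ]
baseR [-154.7 -119.1   20. ]
hfL [-120.    55.1   51. ]
hfR [-120.1  -50.1   51. ]
hfbotL [-120.8   57.4   27. ]
railR [-142.5  -62.    42. ]
railL [-142.4   69.1   42. ]
hb [-120.8    2.6   27. ]
```

Emit:
{"op": "drive_tool", "data": {"increments": [[255, 0, -0.2, 3, 0, 0, 0], [255, 0, -0.2, 7, 0, 0, 0], [255, 0, -0.2, 10.5, 0, 0, 0], [255, 0, -0.2, 12.5, 0, 0, 0], [255, 0, -0.2, 13.4, 0, 0, 0], [255, 0, -0.2, 13.4, 0, 0, 0], [255, -0.5, -0.2, 13.4, 0, 0, 0], [255, -1.0, -0.2, 13.4, 0, 0, 0], [255, -1.2, -0.2, 13.4, 0, 0, 0], [255, -1.3, -0.2, 13.4, 0, 0, 0], [255, -1.4, -0.2, 13.4, 0, 0, 0], [255, -1.5, -0.2, 13.4, 0, 0, 0], [255, -1.7, -0.2, 13.4, 0, 0, 0], [255, -1.9, -0.2, 13.4, 0, 0, 0]]}}

```text
t: 3.45
tcp_pos: [0.463, 0.0621, 0.0363]
tool_rot: [0.025, 1.0, 0.0, -0.001]
force: [-2.0, 0.2, 1.8]
finger_gap: -0.001
```

```bash
sed -i 's/^V=.*/V=np.array([.5898,.0603,-.0502])/' h.py; python3 -c "
from h import *
st()"
```

```text
t 3.45 press [-126.8   -4.5   36.3] yaw 3.142 F [-2.05  0.19  1.82] M [-0.01   0.487 -0.017] gap -0.001 q6 -1.628
```

Emit:
{"op": "drive_tool", "data": {"increments": [[255, 0.3, 0.2, 0, 0, 0, 0], [255, 0.3, 0.4, 0, 0, 0, 0], [255, 0.1, 0.4, 0, 0, 0, 0], [255, -0.1, 0.4, 0, 0, 0, 0], [255, -0.3, 0.4, 0, 0, 0, 0], [255, -0.5, 0.4, 0, 0, 0, 0], [255, -0.75, 0.4, 0, 0, 0, 0], [255, -1.0, 0.4, 0, 0, 0, 0], [255, -1.25, 0.4, 0, 0, 0, 0], [255, -1.5, 0.4, 0, 0, 0, 0], [255, -1.75, 0.4, 0, 0, 0, 0], [255, -2.0, 0.4, 0, 0, 0, 0], [255, -2.25, 0.4, 0, 0, 0, 0], [255, -2.5, 0.4, 0, 0, 0, 0], [255, -2.75, 0.4, 0, 0, 0, 0], [255, -3.0, 0.4, 0, 0, 0, 0], [255, -3.15, 0.4, 0, 0, 0, 0], [255, -3.3, 0.4, 0, 0, 0, 0]]}}

```text
t: 5.25
tcp_pos: [0.4966, 0.0644, 0.0363]
tool_rot: [0.025, 1.0, 0.0, -0.0]
force: [-2.7, -0.4, -0.6]
finger_gap: 0.003
```

```bash
python3 -c "
from h import *
st()"
```

```text
t 5.25 press [-93.3  -0.6  36.3] yaw 3.142 F [-2.69 -0.37 -0.55] M [ 0.048  0.295 -0.002] gap 0.003 q6 -1.616
```

Sliding at about 2.7 N. I continue in 1 mm rows until the force rises.

Emit:
{"op": "drive_tool", "data": {"increments": [[255, -0.1, 0, 0, 0, 0, 0], [255, -0.2, 0, 0, 0, 0, 0], [255, -0.3, 0, 0, 0, 0, 0], [255, -0.4, 0, 0, 0, 0, 0]]}}

```text
t: 5.65
tcp_pos: [0.4984, 0.0643, 0.0363]
tool_rot: [0.025, 1.0, 0.0, -0.002]
force: [-6.0, -0.7, 4.7]
finger_gap: 0.003
```

Emit:
{"op": "drive_tool", "data": {"increments": [[255, -0.1, 0, 0, 0, 0, 0], [255, -0.15, 0, 0, 0, 0, 0]]}}

```text
t: 5.85
tcp_pos: [0.4984, 0.0644, 0.0362]
tool_rot: [0.025, 1.0, 0.0, -0.004]
force: [-7.9, -0.7, 6.1]
finger_gap: -0.003
```

Emit:
{"op": "drive_tool", "data": {"increments": [[255, -0.1, 0, 0, 0, 0, 0], [255, -0.1, 0, 0, 0, 0, 0]]}}

```text
t: 6.05
tcp_pos: [0.4984, 0.0644, 0.0361]
tool_rot: [0.025, 1.0, 0.0, -0.005]
force: [-8.9, -1.1, 5.6]
finger_gap: 0.0
```

Emit:
{"op": "drive_tool", "data": {"increments": [[255, -0.2, 0, 0, 0, 0, 0], [255, -0.4, 0, 0, 0, 0, 0], [255, -0.4, 0, 0, 0, 0, 0]]}}

```text
t: 6.35
tcp_pos: [0.4984, 0.0646, 0.0358]
tool_rot: [0.024, 1.0, 0.0, -0.009]
force: [-14.1, -0.8, 9.3]
finger_gap: 0.001
```

```bash
python3 - <<'E'
from h import *
import cv2
st()
a=manip.snapshot("scene")[:,:,::-1];cv2.imwrite("pics/s2.png",a)
b=manip.snapshot("side")[:,:,::-1]
f=lambda i:cv2.resize(i,None,fx=4,fy=4,interpolation=cv2.INTER_CUBIC)
cv2.imwrite("pics/c2.png",np.hstack([f(a[225:335,320:415]),f(b[220:330,225:330])]))
E
```

```text
t 6.35 press [-91.5  -0.3  35.8] yaw 3.143 F [-14.15  -0.81   9.31] M [-0.178  2.158 -0.034] gap 0.001 q6 -1.615
```

View pics/c2.png

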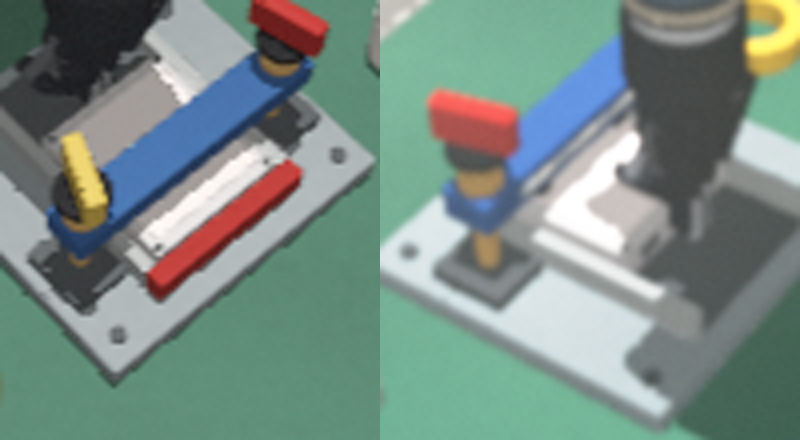

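```bash
python3 - <<'E'
from h import *
import cv2
C=lambda p:(320+(p[0]+.5)/4-.5,225+(p[1]+.5)/4-.5)
for nm,uv,z in[("hbR",(150,256),.051),("hbL",(287,160),.051),("stopR",(148,272),.044),("stopL",(288,168),.044)]:
    print(nm,np.round(L(V,ray("scene",C(uv),z))*1e3,1))
for x in (37,40): print([np.round((np.array(proj("scene",W(V,np.array([x,y,51])/1e3)))-[320,225]+.5)*4-.5) for y in(-55,55)])
a=cv2.imread("pics/s2.png")[255:300,350:400]
cv2.imwrite("pics/c3.png",cv2.resize(a,None,fx=12,fy=12,interpolation=cv2.INTER_CUBIC))
E
```

```text
hbR [ 35.3 -62.8  51. ]
hbL [43.1 57.8 51. ]
stopR [ 40.9 -69.3  44. ]
stopL [45.8 57.2 44. ]
[array([160., 251.]), array([278., 156.])]
[array([163., 254.]), array([281., 159.])]
```

View pics/c3.png

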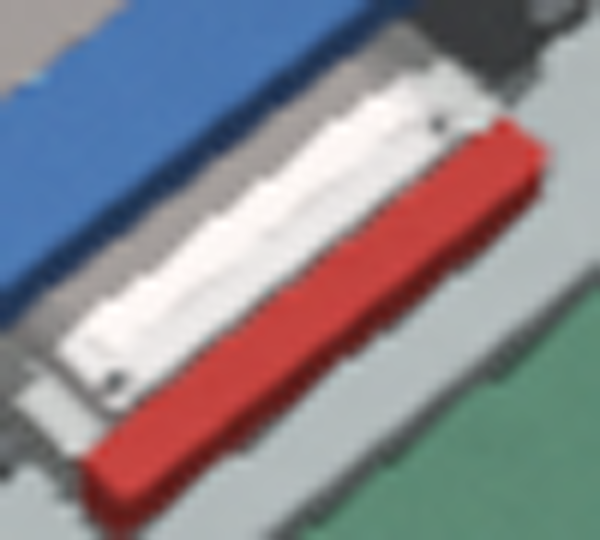

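Home: the housing's back edge (from (75,370) to (490,110) in the crop) lies evenly along the red stop, and 14 N did not move it. Next I back off, rise and go above the left (red) knob.

Emit:
{"op": "drive_tool", "data": {"increments": [[255, 1.0, 0, 0, 0, 0, 0], [255, 2.0, 0, 0, 0, 0, 0], [255, 3.0, 0, -2, 0, 0, 0], [255, 3.0, 0, -6, 0, 0, 0], [255, 3.0, 0, -10.5, 0, 0, 0], [255, 3, 1, -14, 0, 0, 0], [0, 1, 3, -15.5, 0, 0, -0.1], [0, -2, 5, -15.5, 0, 0, -0.2], [0, -5, 7.5, -15.5, 0, 0, -0.23], [0, -7.3, 8.8, -15.3, 0, 0, -0.23], [0, -8.3, 9.1, -15, 0, 0, -0.23], [0, -8.3, 9.1, -15, 0, 0, -0.23], [0, -8.3, 9.1, -15, 0, 0, -0.23]]}}

```text
t: 7.75
tcp_pos: [0.5933, 0.1499, 0.1857]
tool_rot: [-0.09, 0.996, -0.0, -0.001]
force: [-0.4, -0.4, -0.2]
finger_gap: 0.998
```

```bash
python3 - <<'E'
from h import *
import cv2,pickle
c=manip.camera_model("wrist");im=manip.snapshot("wrist");cv2.imwrite("pics/w2.png",im[:,:,::-1]);pickle.dump(c,open("w2.pkl","wb"))
st();inc((0,90,133),np.pi+.23)
print(proj("w",W(V,np.array([0,.09,.16])),c),proj("w",W(V,np.array([0,-.09,.16])),c))
E
```

```text
t 7.8 press [ -1.2  89.6 185.9] yaw -2.912 F [-0.19  0.04  0.55] M [-0.024  0.024 -0.028] gap 1.002 q6 -1.685
shift [-0.13  0.01  5.29] turn [ 0.    -0.002 -0.   ] world [0.594 0.15  0.133]
[316.97420834 282.70343153] [-114.58772909  188.43563939]
```

View pics/w2.png

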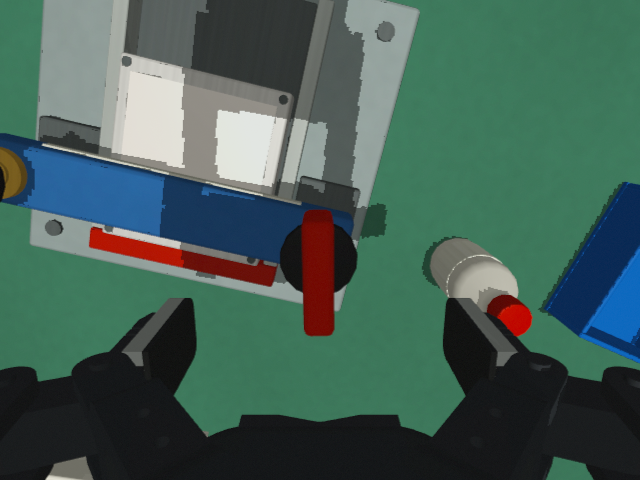

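The red wing runs from (316,211) to (319,336), between the open fingers and nearly along tool x.

```bash
python3 - <<'E'
from h import *
import pickle
c=pickle.load(open("w2.pkl","rb"))
a,b=[L(V,ray("w",uv,.16,c)) for uv in((316.5,211),(319,335))]
print(a*1e3,b*1e3,(a+b)*500,np.arctan2((b-a)[1],(b-a)[0]),np.linalg.norm(b-a))
E
```

```text
[-30.65791885  82.70170895 160.        ] [ 24.09290778  96.50768826 160.        ] [ -3.28250554  89.60469861 160.        ] 0.24701075544744902 0.05646466223687462
```

Emit:
{"op": "drive_tool", "data": {"force": 60, "increments": [[0, 0.05, 0, 2, 0, 0, -0.015], [0, 0.05, 0, 4, 0, 0, -0.015], [0, 0.05, 0, 5.1, 0, 0, -0.015], [0, 0.05, 0, 5.25, 0, 0, -0.015], [255, 0.05, 0, 5.25, 0, 0, -0.015], [255, 0.05, 0, 5.25, 0, 0, -0.015], [255, 0.05, 0, 5.25, 0, 0, -0.015], [255, 0.05, 0, 5.25, 0, 0, -0.015], [255, 0.05, 0, 5.25, 0, 0, -0.015], [255, 0.05, 0, 5.25, 0, 0, -0.015]]}}

```text
t: 8.8
tcp_pos: [0.5946, 0.1498, 0.1346]
tool_rot: [-0.097, 0.995, -0.001, 0.0]
force: [0.2, -4.4, 3.8]
finger_gap: 0.153
```

```bash
python3 -c "
from h import *
st()"
```

```text
t 8.8 press [  0.3  89.6 134.6] yaw -2.896 F [ 0.17 -4.37  3.76] M [-0.493  0.096 -0.108] gap 0.153 q6 -1.7
```

Emit:
{"op": "drive_tool", "data": {"increments": [[255, 0, 0, 0, 0, 0, 0.05], [255, 0, 0, 0, 0, 0, 0.1], [255, 0, 0, 0, 0, 0, 0.15], [255, 0, 0, 0, 0, 0, 0.2], [255, 0, 0, 0, 0, 0, 0.25], [255, 0, 0, 0, 0, 0, 0.3], [255, 0, 0, 0, 0, 0, 0.35], [255, 0, 0, 0, 0, 0, 0.4]]}}

```text
t: 9.6
tcp_pos: [0.5946, 0.1495, 0.1346]
tool_rot: [0.102, 0.995, -0.001, 0.001]
force: [-0.2, -4.5, 3.9]
finger_gap: 0.151
```

```bash
python3 -c "
from h import *
st()"
```

```text
t 9.6 press [  0.4  89.3 134.6] yaw 2.987 F [-0.21 -4.49  3.89] M [-0.551  0.103  0.289] gap 0.151 q6 -1.299
```

```bash
python3 -c "
from h import *
inc((-1,-90,185),np.pi-.385)"
```

```text
shift [ -2.64 -17.74  -5.01] turn [-0.001  0.002  0.23 ] world [ 0.584 -0.03   0.185]
```

Emit:
{"op": "drive_tool", "data": {"increments": [[0, 0, 0, 0, 0, 0, 0], [0, 0, 0, 0, 0, 0, 0], [0, 0, 0, -0.5, 0, 0, 0], [0, 0, 0, -2.5, 0, 0, 0], [0, 0, -1, -5, 0, 0, 0], [0, -0.5, -4.5, -5, 0, 0, 0.1], [0, -1.2, -9, -5, 0, 0, 0.2], [0, -2, -13.5, -5, 0, 0, 0.23], [0, -2.6, -16.8, -5, 0, 0, 0.23], [0, -2.6, -17.7, -5, 0, 0, 0.23], [0, -2.6, -17.7, -5, 0, 0, 0.23]]}}

```text
t: 10.7
tcp_pos: [0.5835, -0.0291, 0.1839]
tool_rot: [0.217, 0.976, 0.0, -0.0]
force: [0.5, -0.3, -0.5]
finger_gap: 1.0
```

```bash
python3 - <<'E'
from h import *
import cv2,pickle
c=manip.camera_model("wrist");im=manip.snapshot("wrist");cv2.imwrite("pics/w3.png",im[:,:,::-1]);pickle.dump(c,open("w3.pkl","wb"))
st()
hsv=cv2.cvtColor(im,cv2.COLOR_RGB2HSV);m=cv2.inRange(hsv,(18,120,60),(35,255,255));m[400:]=0
n,l,s,ce=cv2.connectedComponentsWithStats(m)
for i in range(1,n):
    if s[i,4]>300:print(s[i],ce[i],cv2.minAreaRect(np.argwhere(l==i)[:,::-1].astype(np.float32)))
E
```

```text
t 10.75 press [ -2.  -88.3 183.9] yaw 2.756 F [ 0.45  0.49 -1.7 ] M [ 0.001 -0.034 -0.003] gap 1.0 q6 -1.375
[ 604   96   36   55 1148] [619.73432056 123.38327526] ((620.19140625, 121.3468017578125), (31.334415435791016, 55.419525146484375), 7.969610214233398)
[  92  124   83   65 4254] [132.31687823 154.51786554] ((133.0, 156.0), (64.0, 82.0), 90.0)
[ 302  212   35  128 3991] [318.53144575 275.32723628] ((318.86004638671875, 275.59783935546875), (33.14991760253906, 127.1234130859375), 0.8814040422439575)
[ 118  228  109   96 5242] [171.41606257 270.75162152] ((172.38372802734375, 273.93243408203125), (108.08612823486328, 93.64083862304688), 5.389311790466309)
```

View pics/w3.png

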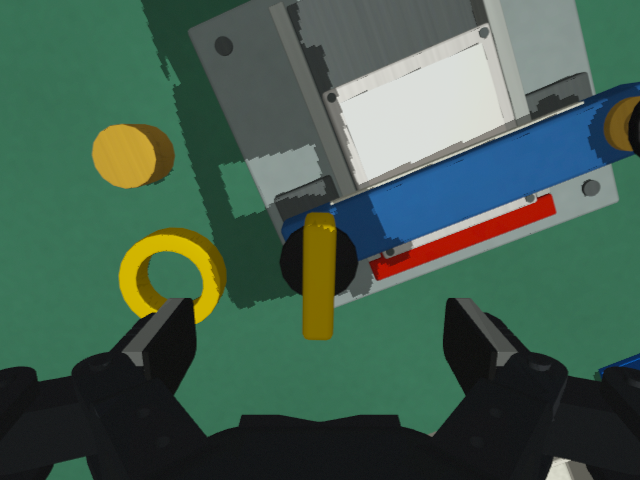

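The yellow wing runs from (319,212) to (318,339), centred and aligned between the fingers. I grip it and turn 0.8 rad, giving a difference of 0.4.

Emit:
{"op": "drive_tool", "data": {"increments": [[0, 0, 0, 2, 0, 0, 0], [0, 0, 0, 4, 0, 0, 0], [0, 0, 0, 4.9, 0, 0, 0], [0, 0, 0, 5, 0, 0, 0], [255, 0, 0, 5, 0, 0, 0], [255, 0, 0, 5, 0, 0, 0], [255, 0, 0, 5, 0, 0, 0], [255, 0, 0, 5, 0, 0, 0], [255, 0, 0, 5, 0, 0, 0]]}}

```text
t: 11.65
tcp_pos: [0.5833, -0.0295, 0.1344]
tool_rot: [0.215, 0.977, -0.001, -0.0]
force: [-5.6, -5.1, 13.8]
finger_gap: 0.151
```

```bash
python3 -c "
from h import *
st()"
```

```text
t 11.65 press [ -2.  -90.  134.4] yaw 2.758 F [-5.59 -5.07 13.76] M [-0.423  0.582 -0.74 ] gap 0.151 q6 -1.375
```

Emit:
{"op": "drive_tool", "data": {"increments": [[255, 0, 0, 0, 0, 0, 0.05], [255, 0, 0, 0, 0, 0, 0.1], [255, 0, 0, 0, 0, 0, 0.15], [255, 0, 0, 0, 0, 0, 0.2], [255, 0, 0, 0, 0, 0, 0.25], [255, 0, 0, 0, 0, 0, 0.3], [255, 0, 0, 0, 0, 0, 0.35], [255, 0, 0, 0, 0, 0, 0.4]]}}

```text
t: 12.45
tcp_pos: [0.5836, -0.029, 0.1346]
tool_rot: [0.406, 0.914, -0.001, 0.001]
force: [-1.6, -1.4, 2.7]
finger_gap: 0.151
```

```bash
python3 -c "
from h import *
st()"
```

```text
t 12.45 press [ -1.7 -89.5 134.6] yaw 2.356 F [-1.56 -1.36  2.7 ] M [-0.294  0.101  0.251] gap 0.151 q6 -0.974
```

Emit:
{"op": "drive_tool", "data": {"increments": [[255, 0, 0, 0, 0, 0, 0.05], [255, 0, 0, 0, 0, 0, 0.1], [255, 0, 0, 0, 0, 0, 0.15], [255, 0, 0, 0, 0, 0, 0.2], [255, 0, 0, 0, 0, 0, 0.25], [255, 0, 0, 0, 0, 0, 0.3], [255, 0, 0, 0, 0, 0, 0.35], [255, 0, 0, 0, 0, 0, 0.4]]}}

```text
t: 13.25
tcp_pos: [0.5842, -0.0287, 0.1346]
tool_rot: [0.579, 0.815, -0.0, 0.001]
force: [-0.0, -0.3, 1.9]
finger_gap: 0.15
```

```bash
python3 -c "
from h import *
st();inc((-1,90,185),np.pi+.247-.4)"
```

```text
t 13.25 press [ -1.1 -89.2 134.6] yaw 1.956 F [-0.02 -0.29  1.88] M [-0.118 -0.062  0.25 ] gap 0.15 q6 -0.574
shift [16.59  6.75 -5.06] turn [ 0.     0.002 -1.033] world [0.593 0.15  0.185]
```

Emit:
{"op": "drive_tool", "data": {"increments": [[0, 0, 0, 0, 0, 0, 0], [0, 0, 0, 0, 0, 0, 0], [0, 0, 0, -0.5, 0, 0, 0], [0, 0, 0, -2.5, 0, 0, 0], [0, 1, 0.4, -5, 0, 0, -0.14], [0, 4.5, 1.8, -5, 0, 0, -0.28], [0, 9, 3.6, -5, 0, 0, -0.42], [0, 13, 5.3, -5, 0, 0, -0.56], [0, 16, 6.5, -5, 0, 0, -0.7], [0, 16.6, 6.75, -5, 0, 0, -0.84], [0, 16.6, 6.75, -5, 0, 0, -0.98], [0, 16.6, 6.75, -4, 0, 0, -1.033], [0, 16.6, 6.75, -2, 0, 0, -1.033], [0, 16.6, 6.75, 0, 0, 0, -1.033], [255, 16.6, 6.75, 0, 0, 0, -1.033], [255, 16.6, 6.75, 0, 0, 0, -1.033], [255, 16.6, 6.75, 0, 0, 0, -1.033], [255, 16.6, 6.75, 0, 0, 0, -1.033], [255, 16.6, 6.75, 0, 0, 0, -1.033]]}}

```text
t: 15.15
tcp_pos: [0.593, 0.1498, 0.135]
tool_rot: [0.1, 0.995, -0.001, 0.001]
force: [-3.1, -5.7, 14.2]
finger_gap: 0.15
```

```bash
python3 -c "
from h import *
st()"
```

```text
t 15.15 press [ -1.3  89.6 135. ] yaw 2.991 F [-3.14 -5.69 14.2 ] M [-0.541  0.292 -0.253] gap 0.15 q6 -1.302
```

Emit:
{"op": "drive_tool", "data": {"increments": [[255, 0, 0, 0, 0, 0, 0.05], [255, 0, 0, 0, 0, 0, 0.1], [255, 0, 0, 0, 0, 0, 0.15], [255, 0, 0, 0, 0, 0, 0.2], [255, 0, 0, 0, 0, 0, 0.25], [255, 0, 0, 0, 0, 0, 0.3], [255, 0, 0, 0, 0, 0, 0.35], [255, 0, 0, 0, 0, 0, 0.4]]}}

```text
t: 15.95
tcp_pos: [0.5931, 0.1501, 0.1351]
tool_rot: [0.297, 0.955, -0.0, 0.001]
force: [-0.4, -2.2, 2.5]
finger_gap: 0.151
```

```bash
python3 -c "
from h import *
st()"
```

```text
t 15.95 press [ -1.2  89.8 135.1] yaw 2.589 F [-0.37 -2.17  2.46] M [-0.338  0.098  0.315] gap 0.151 q6 -0.901
```

Emit:
{"op": "drive_tool", "data": {"increments": [[255, 0, 0, 0, 0, 0, 0.05], [255, 0, 0, 0, 0, 0, 0.1], [255, 0, 0, 0, 0, 0, 0.15]]}}

```text
t: 16.25
tcp_pos: [0.5933, 0.1502, 0.1351]
tool_rot: [0.367, 0.93, -0.0, 0.001]
force: [-0.5, -2.1, 2.6]
finger_gap: 0.154
```

```bash
python3 -c "
from h import *
st()"
```

```text
t 16.25 press [ -1.1  89.9 135.1] yaw 2.439 F [-0.51 -2.09  2.61] M [-0.286  0.033  0.253] gap 0.154 q6 -0.751
```

Emit:
{"op": "drive_tool", "data": {"increments": [[255, 0, 0, 0, 0, 0, 0.05], [255, 0, 0, 0, 0, 0, 0.1], [255, 0, 0, 0, 0, 0, 0.15], [255, 0, 0, 0, 0, 0, 0.2]]}}

```text
t: 16.65
tcp_pos: [0.5934, 0.1503, 0.1351]
tool_rot: [0.458, 0.889, -0.0, 0.001]
force: [-0.6, -2.2, 3.1]
finger_gap: 0.152
```

```bash
python3 -c "
from h import *
st();inc((-1,-90,185),np.pi-.385-.8)"
```

```text
t 16.65 press [ -0.9  90.  135.1] yaw 2.239 F [-0.6  -2.24  3.05] M [-0.258  0.03   0.293] gap 0.152 q6 -0.551
shift [-14.13 -11.16  -4.97] turn [0.001 0.002 0.283] world [ 0.584 -0.03   0.185]
```

Emit:
{"op": "drive_tool", "data": {"increments": [[0, 0, 0, 0, 0, 0, 0], [0, 0, 0, 0, 0, 0, 0], [0, 0, 0, -0.5, 0, 0, 0], [0, 0, 0, -2.5, 0, 0, 0], [0, -1, -0.8, -5, 0, 0, 0.1], [0, -4.5, -3.5, -5, 0, 0, 0.2], [0, -8.2, -6.5, -5, 0, 0, 0.283], [0, -12, -9.5, -5, 0, 0, 0.283], [0, -14.1, -11.15, -5, 0, 0, 0.283], [0, -14.1, -11.15, -4.5, 0, 0, 0.283], [0, -14.1, -11.15, -2.5, 0, 0, 0.283], [0, -14.1, -11.15, 0, 0, 0, 0.283], [255, -14.1, -11.15, 0, 0, 0, 0.283], [255, -14.1, -11.15, 0, 0, 0, 0.283], [255, -14.1, -11.15, 0, 0, 0, 0.283], [255, -14.1, -11.15, 0, 0, 0, 0.283], [255, -14.1, -11.15, 0, 0, 0, 0.283]]}}

```text
t: 18.35
tcp_pos: [0.5841, -0.0286, 0.1349]
tool_rot: [0.579, 0.815, 0.0, 0.001]
force: [-1.8, -0.2, 13.2]
finger_gap: 0.152
```

```bash
sed -i 's/"q6",s\["q"\]\[5\].round(3))/"q6",s["q"][5].round(3),"tau6",s["tau"][5].round(3))/' h.py; python3 -c "
from h import *
st()"
```

```text
t 18.35 press [ -1.2 -89.  134.9] yaw 1.957 F [-1.79 -0.16 13.18] M [-0.043  0.261 -0.305] gap 0.152 q6 -0.576 tau6 -0.167
```

Emit:
{"op": "drive_tool", "data": {"increments": [[255, 0, 0, 0, 0, 0, 0.05], [255, 0, 0, 0, 0, 0, 0.1], [255, 0, 0, 0, 0, 0, 0.15], [255, 0, 0, 0, 0, 0, 0.2], [255, 0, 0, 0, 0, 0, 0.25]]}}

```text
t: 18.85
tcp_pos: [0.5845, -0.0285, 0.135]
tool_rot: [0.676, 0.737, 0.001, 0.001]
force: [-0.1, 1.3, 2.4]
finger_gap: 0.153
```

```bash
python3 -c "
from h import *
st()"
```

```text
t 18.85 press [ -0.8 -89.  135. ] yaw 1.706 F [-0.12  1.28  2.44] M [ 0.193 -0.102  0.271] gap 0.153 q6 -0.325 tau6 -0.068
```

Emit:
{"op": "drive_tool", "data": {"increments": [[255, 0, 0, 0, 0, 0, 0.05], [255, 0, 0, 0, 0, 0, 0.1], [255, 0, 0, 0, 0, 0, 0.15], [255, 0, 0, 0, 0, 0, 0.2]]}}

```text
t: 19.25
tcp_pos: [0.5849, -0.0285, 0.135]
tool_rot: [0.747, 0.665, 0.001, 0.001]
force: [1.5, 0.8, 1.8]
finger_gap: 0.151
```

```bash
python3 -c "
from h import *
st()"
```

```text
t 19.25 press [ -0.5 -89.  135. ] yaw 1.506 F [1.53 0.76 1.81] M [ 0.171 -0.162  0.233] gap 0.151 q6 -0.125 tau6 -0.067
```

Emit:
{"op": "drive_tool", "data": {"increments": [[255, 0, 0, 0, 0, 0, 0.05], [255, 0, 0, 0, 0, 0, 0.1], [255, 0, 0, 0, 0, 0, 0.15], [255, 0, 0, 0, 0, 0, 0.2], [255, 0, 0, 0, 0, 0, 0.25]]}}

```text
t: 19.75
tcp_pos: [0.5853, -0.0286, 0.1351]
tool_rot: [0.824, 0.567, 0.002, 0.002]
force: [2.6, 0.8, -0.0]
finger_gap: 0.147
```

```bash
python3 -c "
from h import *
st();inc((-1,90,185),np.pi+.247-1.15)"
```

```text
t 19.75 press [ -0.  -89.1 135.1] yaw 1.256 F [ 2.62  0.85 -0.03] M [ 0.124 -0.235  0.287] gap 0.147 q6 0.125 tau6 -0.066
shift [17.   -5.62 -5.  ] turn [ 0.004  0.001 -0.983] world [0.593 0.15  0.185]
```

Emit:
{"op": "drive_tool", "data": {"increments": [[0, 0, 0, 0, 0, 0, 0], [0, 0, 0, 0, 0, 0, 0], [0, 0, 0, -0.5, 0, 0, 0], [0, 0, 0, -2.5, 0, 0, 0], [0, 1, -0.4, -5, 0, 0, -0.14], [0, 4.5, -1.5, -5, 0, 0, -0.28], [0, 9, -3, -5, 0, 0, -0.42], [0, 13, -4.3, -5, 0, 0, -0.56], [0, 16, -5.3, -5, 0, 0, -0.7], [0, 17, -5.6, -5, 0, 0, -0.84], [0, 17, -5.6, -5, 0, 0, -0.983], [0, 17, -5.6, -4, 0, 0, -0.983], [0, 17, -5.6, -2, 0, 0, -0.983], [0, 17, -5.6, 0, 0, 0, -0.983], [255, 17, -5.6, 0, 0, 0, -0.983], [255, 17, -5.6, 0, 0, 0, -0.983], [255, 17, -5.6, 0, 0, 0, -0.983], [255, 17, -5.6, 0, 0, 0, -0.983], [255, 17, -5.6, 0, 0, 0, -0.983]]}}

```text
t: 21.65
tcp_pos: [0.5931, 0.1505, 0.135]
tool_rot: [0.458, 0.889, 0.001, 0.001]
force: [-0.1, 3.7, 6.9]
finger_gap: 0.154
```

Emit:
{"op": "drive_tool", "data": {"increments": [[255, 0, 0, 0, 0, 0, 0.05], [255, 0, 0, 0, 0, 0, 0.1], [255, 0, 0, 0, 0, 0, 0.15], [255, 0, 0, 0, 0, 0, 0.2], [255, 0, 0, 0, 0, 0, 0.25]]}}

```text
t: 22.15
tcp_pos: [0.5932, 0.1507, 0.135]
tool_rot: [0.566, 0.825, 0.001, 0.001]
force: [2.1, 1.6, 1.8]
finger_gap: 0.157
```

```bash
python3 -c "
from h import *
st()"
```

```text
t 22.15 press [ -1.1  90.4 135. ] yaw 1.989 F [2.06 1.62 1.82] M [ 0.229 -0.114  0.317] gap 0.157 q6 -0.302 tau6 -0.049
```

Emit:
{"op": "drive_tool", "data": {"increments": [[255, 0, 0, 0, 0, 0, 0.05], [255, 0, 0, 0, 0, 0, 0.1], [255, 0, 0, 0, 0, 0, 0.15], [255, 0, 0, 0, 0, 0, 0.2]]}}

```text
t: 22.55
tcp_pos: [0.5935, 0.1508, 0.135]
tool_rot: [0.645, 0.764, 0.002, 0.001]
force: [3.1, 2.4, 1.0]
finger_gap: 0.156
```

```bash
python3 -c "
from h import *
st()"
```

```text
t 22.55 press [ -0.9  90.5 135. ] yaw 1.789 F [3.06 2.37 1.04] M [ 0.264 -0.172  0.302] gap 0.156 q6 -0.102 tau6 0.003
```

Emit:
{"op": "drive_tool", "data": {"increments": [[255, 0, 0, 0, 0, 0, 0.05], [255, 0, 0, 0, 0, 0, 0.1]]}}

```text
t: 22.75
tcp_pos: [0.5936, 0.1508, 0.135]
tool_rot: [0.683, 0.731, 0.002, 0.001]
force: [1.6, 2.0, 1.1]
finger_gap: 0.15
```

```bash
python3 -c "
from h import *
st()"
```

```text
t 22.75 press [ -0.8  90.6 135. ] yaw 1.689 F [1.55 1.97 1.05] M [ 0.268 -0.171  0.409] gap 0.15 q6 -0.002 tau6 0.032
```

Emit:
{"op": "drive_tool", "data": {"increments": [[255, 0, 0, 0, 0, 0, 0.05], [255, 0, 0, 0, 0, 0, 0.1]]}}

```text
t: 22.95
tcp_pos: [0.5938, 0.1508, 0.135]
tool_rot: [0.718, 0.696, 0.002, 0.001]
force: [2.1, 1.9, 1.2]
finger_gap: 0.151
```

```bash
python3 -c "
from h import *
st();inc((-1,-90,185),np.pi-.385-1.5)"
```

```text
t 22.95 press [ -0.6  90.6 135. ] yaw 1.589 F [2.13 1.93 1.21] M [ 0.224 -0.246  0.384] gap 0.151 q6 0.098 tau6 0.06
shift [-18.05  -0.35  -5.01] turn [ 0.005 -0.002  0.333] world [ 0.584 -0.03   0.185]
```

Emit:
{"op": "drive_tool", "data": {"increments": [[255, 0, 0, 0, 0, 0, -0.05], [255, 0, 0, 0, 0, 0, -0.1], [0, 0, 0, 0, 0, 0, -0.1], [0, 0, 0, 0, 0, 0, -0.1], [0, 0, 0, -0.5, 0, 0, -0.1], [0, 0, 0, -2.5, 0, 0, 0], [0, -1, 0, -5, 0, 0, 0.1], [0, -5, 0, -5, 0, 0, 0.2], [0, -10, -0.1, -5, 0, 0, 0.333], [0, -14.5, -0.3, -5, 0, 0, 0.333], [0, -17.5, -0.35, -5, 0, 0, 0.333], [0, -18, -0.35, -4.5, 0, 0, 0.333], [0, -18, -0.35, -2.5, 0, 0, 0.333], [0, -18, -0.35, 0, 0, 0, 0.333], [255, -18, -0.35, 0, 0, 0, 0.333], [255, -18, -0.35, 0, 0, 0, 0.333], [255, -18, -0.35, 0, 0, 0, 0.333], [255, -18, -0.35, 0, 0, 0, 0.333], [255, -18, -0.35, 0, 0, 0, 0.333]]}}

```text
t: 24.85
tcp_pos: [0.5849, -0.0301, 0.1352]
tool_rot: [0.823, 0.568, 0.002, 0.002]
force: [-1.1, 0.3, 2.8]
finger_gap: 0.151
```

Emit:
{"op": "drive_tool", "data": {"increments": [[255, 0, 0, 0, 0, 0, 0.05], [255, 0, 0, 0, 0, 0, 0.1]]}}

```text
t: 25.05
tcp_pos: [0.5847, -0.03, 0.1352]
tool_rot: [0.851, 0.525, 0.002, 0.002]
force: [2.5, -0.2, 1.7]
finger_gap: 0.152
```

```bash
python3 -c "
from h import *
st()"
```

```text
t 25.05 press [ -0.6 -90.5 135.2] yaw 1.156 F [ 2.47 -0.17  1.74] M [-0.004 -0.226  0.334] gap 0.152 q6 0.223 tau6 -0.015
```

Emit:
{"op": "drive_tool", "data": {"increments": [[255, 0, 0, 0, 0, 0, 0.05], [255, 0, 0, 0, 0, 0, 0.1]]}}

```text
t: 25.25
tcp_pos: [0.5847, -0.03, 0.1352]
tool_rot: [0.876, 0.482, 0.002, 0.002]
force: [2.1, -0.8, 1.3]
finger_gap: 0.15
```

```bash
python3 -c "
from h import *
st()"
```

```text
t 25.25 press [ -0.5 -90.5 135.2] yaw 1.056 F [ 2.07 -0.81  1.29] M [ 0.015 -0.247  0.34 ] gap 0.15 q6 0.323 tau6 0.019
```

Emit:
{"op": "drive_tool", "data": {"increments": [[255, 0, 0, 0, 0, 0, 0.05], [255, 0, 0, 0, 0, 0, 0.1]]}}

```text
t: 25.45
tcp_pos: [0.5848, -0.03, 0.1352]
tool_rot: [0.899, 0.438, 0.002, 0.002]
force: [3.0, -0.5, 0.8]
finger_gap: 0.154
```

```bash
python3 -c "
from h import *
st()"
```

```text
t 25.45 press [ -0.5 -90.5 135.2] yaw 0.956 F [ 3.   -0.53  0.82] M [ 0.053 -0.294  0.38 ] gap 0.154 q6 0.423 tau6 0.047
```

Emit:
{"op": "drive_tool", "data": {"increments": [[255, 0, 0, 0, 0, 0, 0.03], [255, 0, 0, 0, 0, 0, 0.06]]}}

```text
t: 25.65
tcp_pos: [0.5848, -0.03, 0.1352]
tool_rot: [0.912, 0.411, 0.002, 0.002]
force: [3.6, -1.0, 3.4]
finger_gap: 0.149
```

```bash
python3 -c "
from h import *
st();inc((-1,90,185),np.pi+.247-1.7)"
```

```text
t 25.65 press [ -0.5 -90.5 135.2] yaw 0.897 F [ 3.64 -1.04  3.41] M [ 0.122 -0.353  0.359] gap 0.149 q6 0.482 tau6 0.19
shift [ 14.08 -11.28  -5.  ] turn [ 0.005 -0.    -0.792] world [0.593 0.15  0.185]
```

Emit:
{"op": "drive_tool", "data": {"increments": [[0, 0, 0, 0, 0, 0, 0], [0, 0, 0, 0, 0, 0, 0], [0, 0, 0, -0.5, 0, 0, 0], [0, 0, 0, -2.5, 0, 0, 0], [0, 1, -0.8, -5, 0, 0, -0.14], [0, 4.5, -3.5, -5, 0, 0, -0.28], [0, 8.5, -6.7, -5, 0, 0, -0.42], [0, 12.2, -9.8, -5, 0, 0, -0.56], [0, 14, -11.2, -5, 0, 0, -0.7], [0, 14, -11.2, -5, 0, 0, -0.79], [0, 14, -11.2, -4, 0, 0, -0.79], [0, 14, -11.2, -2, 0, 0, -0.79], [0, 14, -11.2, 0, 0, 0, -0.79], [255, 14, -11.2, 0, 0, 0, -0.79], [255, 14, -11.2, 0, 0, 0, -0.79], [255, 14, -11.2, 0, 0, 0, -0.79], [255, 14, -11.2, 0, 0, 0, -0.79], [255, 14, -11.2, 0, 0, 0, -0.79]]}}

```text
t: 27.45
tcp_pos: [0.5939, 0.1494, 0.1351]
tool_rot: [0.684, 0.73, 0.002, 0.002]
force: [-1.9, 1.2, 1.1]
finger_gap: 0.15
```

```bash
python3 -c "
from h import *
st()"
```

```text
t 27.45 press [ -0.4  89.2 135.1] yaw 1.687 F [-1.91  1.2   1.11] M [0.038 1.195 0.117] gap 0.15 q6 -0.001 tau6 0.123
```

Emit:
{"op": "drive_tool", "data": {"increments": [[255, 0, 0, 0, 0, 0, 0.05], [255, 0, 0, 0, 0, 0, 0.1]]}}

```text
t: 27.65
tcp_pos: [0.5937, 0.1494, 0.1351]
tool_rot: [0.719, 0.695, 0.002, 0.002]
force: [2.2, 0.2, 1.0]
finger_gap: 0.151
```

```bash
python3 -c "
from h import *
st()"
```

```text
t 27.65 press [ -0.6  89.2 135.1] yaw 1.587 F [2.16 0.21 0.98] M [ 0.106 -0.241  0.379] gap 0.151 q6 0.099 tau6 0.096
```

Emit:
{"op": "drive_tool", "data": {"increments": [[255, 0, 0, 0, 0, 0, 0.03]]}}

```text
t: 27.75
tcp_pos: [0.5937, 0.1494, 0.1351]
tool_rot: [0.729, 0.684, 0.002, 0.002]
force: [2.2, 0.0, -0.3]
finger_gap: 0.147
```

```bash
python3 -c "
from h import *
st()"
```

```text
t 27.75 press [ -0.6  89.2 135.1] yaw 1.557 F [ 2.24  0.   -0.3 ] M [ 0.05  -0.255  0.4  ] gap 0.147 q6 0.129 tau6 0.297
```

Emit:
{"op": "drive_tool", "data": {"increments": [[255, 0, 0, 0, 0, 0, 0.03]]}}

```text
t: 27.85
tcp_pos: [0.5937, 0.1494, 0.1351]
tool_rot: [0.739, 0.673, 0.002, 0.002]
force: [1.9, 1.1, -0.3]
finger_gap: 0.149
```

```bash
python3 -c "
from h import *
st();inc((-1,-90,185),np.pi-.385-1.86)"
```

```text
t 27.85 press [ -0.6  89.2 135.1] yaw 1.528 F [ 1.88  1.08 -0.3 ] M [ 0.001 -0.246  0.467] gap 0.149 q6 0.158 tau6 0.249
shift [-17.9    0.76  -4.99] turn [ 0.005 -0.002  0.631] world [ 0.584 -0.03   0.185]
```

Emit:
{"op": "drive_tool", "data": {"increments": [[0, 0, 0, 0, 0, 0, 0], [0, 0, 0, 0, 0, 0, 0], [0, 0, 0, -0.5, 0, 0, 0], [0, 0, 0, -2.5, 0, 0, 0], [0, -1, 0, -5, 0, 0, 0.12], [0, -5, 0.2, -5, 0, 0, 0.25], [0, -10, 0.4, -5, 0, 0, 0.38], [0, -14.5, 0.6, -5, 0, 0, 0.5], [0, -17.5, 0.75, -5, 0, 0, 0.63], [0, -17.9, 0.75, -4.5, 0, 0, 0.63], [0, -17.9, 0.75, -2.5, 0, 0, 0.63], [0, -17.9, 0.75, 0, 0, 0, 0.63], [255, -17.9, 0.75, 0, 0, 0, 0.63], [255, -17.9, 0.75, 0, 0, 0, 0.63], [255, -17.9, 0.75, 0, 0, 0, 0.63], [255, -17.9, 0.75, 0, 0, 0, 0.63], [255, -17.9, 0.75, 0, 0, 0, 0.63]]}}

```text
t: 29.55
tcp_pos: [0.5845, -0.0306, 0.1353]
tool_rot: [0.911, 0.412, 0.002, 0.003]
force: [-1.9, -1.4, 2.6]
finger_gap: 0.145
```

Emit:
{"op": "drive_tool", "data": {"increments": [[255, 0, 0, 0, 0, 0, 0.03]]}}

```text
t: 29.65
tcp_pos: [0.5843, -0.0305, 0.1353]
tool_rot: [0.917, 0.398, 0.002, 0.002]
force: [2.3, -2.4, 2.1]
finger_gap: 0.151
```

```bash
python3 -c "
from h import *
st()"
```

```text
t 29.65 press [ -0.9 -91.  135.3] yaw 0.868 F [ 2.26 -2.41  2.12] M [-0.193 -0.181  0.377] gap 0.151 q6 0.511 tau6 0.151
```

Emit:
{"op": "drive_tool", "data": {"increments": [[255, 0, 0, 0, 0, 0, 0.02]]}}

```text
t: 29.75
tcp_pos: [0.5843, -0.0305, 0.1353]
tool_rot: [0.922, 0.388, 0.002, 0.002]
force: [2.5, -2.7, 2.4]
finger_gap: 0.15
```

```bash
python3 -c "
from h import *
st()"
```

```text
t 29.75 press [ -0.9 -91.  135.3] yaw 0.848 F [ 2.49 -2.71  2.38] M [-0.251 -0.307  0.423] gap 0.15 q6 0.532 tau6 0.313
```

Emit:
{"op": "drive_tool", "data": {"increments": [[255, 0, 0, 0, 0, 0, 0.02]]}}

```text
t: 29.85
tcp_pos: [0.5843, -0.0305, 0.1352]
tool_rot: [0.926, 0.379, 0.002, 0.002]
force: [3.2, -1.8, 3.9]
finger_gap: 0.148
```

```bash
python3 -c "
from h import *
st()"
```

```text
t 29.85 press [ -0.9 -90.9 135.2] yaw 0.827 F [ 3.2  -1.84  3.87] M [-0.374 -0.387  0.429] gap 0.148 q6 0.552 tau6 0.286
```

Emit:
{"op": "drive_tool", "data": {"increments": [[0, 0, 0, 0, 0, 0, 0], [0, 0, 0, 0, 0, 0, 0], [0, 0, 0, -0.5, 0, 0, 0], [0, 0, 0, -2.5, 0, 0, 0], [0, 0, 0, -6, 0, 0, 0], [0, 0, 0, -10, 0, 0, 0], [0, -2, -2, -13, 0, 0, 0], [0, -5, -5, -15, 0, 0, 0], [0, -7, -7, -16, 0, 0, 0], [0, -7, -7, -16, 0, 0, 0], [0, -7, -7, -16, 0, 0, 0]]}}

```text
t: 30.95
tcp_pos: [0.4829, -0.0284, 0.2943]
tool_rot: [0.926, 0.379, 0.001, 0.0]
force: [0.6, -0.2, 0.3]
finger_gap: 1.0
```

```bash
python3 - <<'E'
from h import *
import cv2
st()
a=manip.snapshot("scene")[:,:,::-1];b=manip.snapshot("side")[:,:,::-1]
f=lambda i:cv2.resize(i,None,fx=4,fy=4,interpolation=cv2.INTER_CUBIC)
cv2.imwrite("pics/fin.png",np.vstack([cv2.resize(np.hstack([a,b]),(800,300)),cv2.resize(np.hstack([f(a[225:335,320:415]),f(b[220:300,225:330])[:440]if 0 else f(b[215:325,225:330])]),(545,300))[:, :] if 0 else cv2.copyMakeBorder(cv2.resize(np.hstack([f(a[225:335,320:415]),f(b[215:325,225:330])]),(545,300)),0,0,0,255,cv2.BORDER_CONSTANT)]))
E
```

```text
t 30.95 press [-102.3  -94.   294.3] yaw 0.827 F [ 0.56 -0.22  0.3 ] M [ 0.004 -0.032  0.022] gap 1.0 q6 0.504 tau6 -0.003
```

View pics/fin.png

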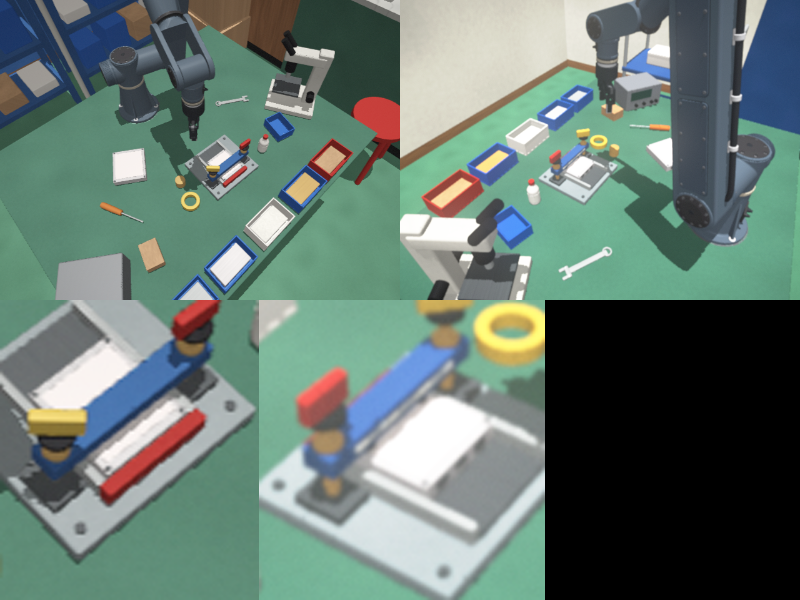

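The housing sits against the red stop, the beam is level and lowered, the bystanders have not moved, and the gripper is clear of everything. I hand in.

```bash
python3 -c "
from station import manip
print(manip.sign_off())"
```

```text
the job is handed in; nothing more can be done
None
```

The job is handed in at about 31 s. The housing is home against the red stop and both feet press at roughly 40 N each, judged from knob torque.

- **Housing:** It slid at about 3 N and stopped at the red stop. A further push up to 14 N did not move it. A close crop showed its back edge lying evenly along the stop.
- **Beam:** I wound the knobs alternately to about 1.86 rad (left) and 1.93 rad (right). The difference never passed about 0.4 rad, so the lean stayed under about 0.01 rad. I turned the left knob back 0.1 rad once, when its foot touched first.
- **Foot force:** The last torque readings were 0.40–0.47 N m on the left, against about 0.28 turning free. On the right they were about 0.42 N m, against about 0.26 free. That is about 0.15–0.16 N m more on each side, or roughly 36–40 N per foot.
- **Release:** The gripper is open and clear. In the final pictures the other things on the bench are undisturbed.

**Uncertain checks:**
- Single torque readings scatter by about 0.03 N m, so each foot force is only good to about ±8 N.
- The joint-6 torque changed with turning speed and did not always agree with the wrist torque, so I relied on the wrist readings.
- I did not re-measure the left knob after the last 0.07 rad on the right. That should have added only about 4 N there.

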